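Take the master fitting from its sliding-lid box to the marking pad

TASK

Open the blue sample box by sliding its clear lid all the way out of the grooves, and lay the lid flat on the bench with its grip bar up. Then lift out the brass fitting that was inside and stand it upright in the middle of the round red pad on the marking fixture, setting it down rather than dropping it.

Things in the scene. Friction and masses are not known exactly. Their poses are not given: they have to be found in the camera images.
- sample_box: (mm) Blue box fixed to the bench, 126 (x) x 106 (y) x 64 high; origin at centre of underside, z up. Its lid slides in side grooves (2 mm play), out only towards the box's -x end (roughly towards the robot), over a low 50 mm end wall; free once the lid's origin passes x = -122 in the box frame. Inside 114 (x) x 78 (y), floor 5 above the bench. A grey box of the same form is not wanted.
- box_lid: (mm) Loose clear lid with blue edging, 118 (x) x 90 (y) x 5 thick, 110 g; origin at centre of underside, axes as the box's. Starts in the grooves 52 above the bench, shut or up to 20 open; slides with little force. Blue grip bar on top: 12 thick (x), 44 wide (y), 26 high (from 5 to 31 above the underside), centred 28 towards -x from the lid's centre.
- fitting: (mm) Brass pipe fitting standing upright in the blue box, 120 g, 42 tall: hexagon 24 across flats (28 over corners) up to 30 high, then a spigot 18 in diameter. Origin at centre of underside, z along its axis. Within 15 of the box's centre in x, 8 in y; its yaw does not matter. Similar ones on the bench are not wanted.
- marking_pad: Marking fixture fixed to the bench: aluminium plate with small holes, 126 x 110 x 10 mm high, with a round red pad 64 mm in diameter, 4 mm thick, at its middle. Origin at centre of underside; the pad's top is 14 mm above the bench.
There are look-alikes about, which are no part of the job. What is shaped like the box_lid but black or orange is not meant. Of the things that look like the sample_box, take the one that is farthest to the robot's left at the start.

How it is judged:
On the way, in this order (a step that is already met when the one before it is completed fails the run):
1. the lid is slid clear of the grooves while the fitting is still in the box (x of box_lid in the frame of sample_box below -0.12 m and z of fitting in the frame of sample_box below 0.02 m), for 0.1 s.
2. the fitting is lifted out of the box (z of fitting in the frame of sample_box above 0.066 m), for 0.1 s.
3. the fitting is on the red pad, or within 8 mm above it, while still held (horizontal distance between fitting and marking_pad below 0.02 m and z of fitting in the frame of marking_pad below 0.022 m and contact force between the fingers and fitting above 0.5 N), for 0.05 s.
At the end, for the whole second after the job is handed in: The fitting stands upright (within 8 degrees) and at rest on the round red pad, its centre within 15 mm of the pad's centre; the lid lies flat on the bench (underside within 8 mm of it, tilt under 5 degrees), grip bar up, at rest (horizontal distance between fitting and marking_pad below 0.015 m and z of fitting in the frame of marking_pad between 0.011 and 0.018 m and angle between fitting's own z axis and vertical below 0.15 rad and linear speed of each of fitting, box_lid below 0.02 m/s and height (world z) of box_lid below 0.008 m and angle between box_lid's own z axis and vertical below 0.1 rad); the robot touches nothing.
It also fails if it takes over 54 s, if anything falls off the work surface, if the arm or the gripper's body presses on something with over 40 N, if the wrist force passes 120 N, or if a joint passes its speed limit or range.

ROBOT

A 7-joint arm with a two-finger parallel gripper is mounted at the origin on the work surface. World frame = base frame: x ahead of the robot, y to its left, z up, the work surface at z = 0. Lengths are in m, angles in rad, forces in N, time in s.
With the tool pointing down it reaches from about 0.425 to 0.875 m from the base axis. Payload 4.7 kg.
Tool frame: the origin (TCP) lies between the finger pads; the fingertips stand 8 mm ahead of it and the grasp point (between the pads) lies 11 mm behind it; y points along the fingers, z is the direction in which the jaws open and shut, and the axes are right-handed (so a half turn about y gives the same grasp; the last joint's range is limited). The gripper opens to 87 mm and grips with 3 to 60 N. Pads are 19 mm wide; open, the fingers measure 117 mm over their backs; the gripper's body (75 mm by 190 mm) begins 51 mm behind the grasp point.
Start: joints at [1.269, 0.321, -0.07, 1.45, 0.023, 1.371, -0.057], TCP at [0.202, -0.618, 0.231] pointing down, gripper open.
Joint ranges: [-2.86, 2.86], [-0.3, 2.09], [-1.38, 1.24], [0.06, 2.45], [-1.56, 4.7], [0.09, 2.05], [-2.69, 2.69]. Speed limits (rad/s): [2.57, 2.57, 3.14, 3.14, 3.14, 3.14, 3.14].

INTERFACE

Orientations are given as a unit quaternion [x, y, z, w].
In Python, from plant import ctrl gives the robot as it stands. The module is installed in compiled form; this text tells all that it offers.
- The arm moves only by the tool apply_moves, never from a script. Its argument "deltas" is a list of rows, each a list of 3 entries, a list of its own where there are three numbers: the shift along the tool's x, y, z in cm, then the turn, a rotation vector about the tool's x, y, z in degrees, then the opening, from 0 (shut) to 1 (fully open). A call has 1 to 5 rows; each row shifts and turns the commanded pose from where the row before left it, along the tool's axes as they then stand; what a row does not reach is not made up. A row lasts 1/8 s, in which the tool goes at most 62.5 mm and 10.7 degrees, less where a joint would pass 70% of its speed; a pose out of reach is approached as far as the arm can. A call is refused whole if a number of a shift passes 6.25 or a number of a turn 10.7, either way. A call with a gripper value outside its range is refused whole. The fingers move at their own pace and stop on an object; "force" is the grip in N (left out, the last holds). Time passes only in rows, so rows that do not move let the fingers close. It gives the time, the measured TCP pose, the force and the opening at its end, in the units of the state.
- ctrl.get_state(): the state, without advancing time (a new reading comes with each control period).
- ctrl.grab_frame(name): name is "scene" or "top" or "wrist"; returns the picture (400x640x3 uint8, red, green, blue); there is no depth.
- ctrl.camera_params(name): a dict with "fx", "fy", "cx", "cy" (pixels), "world_from_camera" (4x4, takes a point from camera to world coordinates); the wrist camera has in their place "tool_from_camera" (4x4, takes a point from camera to tool coordinates, whose origin is the TCP and whose axes are the tool frame's). Camera axes: x right, y down, z forward; pixel columns grow to the right and rows downward; lengths in m; the calibration is good to about 2 mm. A picture is of the moment at which its call begins: read the wrist's pose just before it. camera_params takes no time and is no camera call.
- ctrl.job_done(): hands the job in, once; it reports no verdict.
The state is a dict: "clock": time; "joint_pos": joint angles; "qvel": joint speeds; "joint_torque": joint torques, N m; "ee_pos": TCP position; "eef_rot": TCP orientation; "wrist_force": force on the tool from outside, world axes, zero at the start; "moment": the same for the moment, N m; "opening": finger opening in m.
Only numpy, scipy, OpenCV 4.12 (cv2) and the standard library are available. Lean on these libraries where they do the work, as an engineer would, in place of code of your own. Each camera call takes 0.05 s, during which the arm holds its last target. There are 200 camera calls.

## Working session

There is one attempt and no reset: what is moved stays moved. The work goes in short steps, Python scripts to look and compute and a tool call to move; the robot and the scene stay as the last step left them, time stands still between calls to the robot, and variables do not carry over. Pictures are saved under pics/ and viewed, about 8 in all and at most 12, crops included, and the job is handed in when it is done.

Besides the shell and the picture viewer there is one more tool, called after "Call:" as name(argument=value, ...) on one line, values as JSON. apply_moves: Moves the arm, as the interface text tells. Its arguments: {"type":"object","properties":{"deltas":{"type":"array"},"force":{"type":"number"}},"required":["deltas"]}

```bash
mkdir -p pics; ls; python3 - <<'E'
from plant import ctrl
import cv2,numpy as np
np.set_printoptions(precision=4,suppress=True)
s=ctrl.get_state();print(s)
for n in("scene","top","wrist"):
    p=ctrl.camera_params(n);print(n,p)
for n in("scene","top"):
    cv2.imwrite(f"pics/{n}0.png",ctrl.grab_frame(n)[:,:,::-1])
E
```

```text
pics
{'clock': 0.0, 'joint_pos': array([ 1.2691,  0.3219, -0.0701,  1.4517,  0.0226,  1.3708, -0.0569]), 'qvel': array([ 0.0011,  0.0004,  0.0003, -0.0008, -0.0004,  0.0011, -0.0009]), 'joint_torque': array([  0.0004, -49.1285,  -0.4038, -31.2526,  -0.064 ,   0.0438,
         0.0002]), 'ee_pos': array([ 0.2016, -0.6174,  0.2294]), 'eef_rot': array([-0.1113,  0.699 , -0.6976,  0.111 ]), 'wrist_force': array([-0.0545,  0.1301, -0.6115]), 'moment': array([-0.0121, -0.0146, -0.0632]), 'opening': 0.08669980864712998}
scene {'fx': 438.408651137927, 'fy': 438.408651137927, 'cx': 314.5156759390141, 'cy': 203.13842454903096, 'world_from_camera': array([[-0.0621,  0.6667, -0.7427,  1.2076],
       [ 0.9979,  0.0266, -0.0595, -0.0935],
       [-0.02  , -0.7448, -0.6669,  0.7288],
       [ 0.    ,  0.    ,  0.    ,  1.    ]])}
top {'fx': 426.0590920288342, 'fy': 426.0590920288342, 'cx': 326.42687461173784, 'cy': 206.13281798973154, 'world_from_camera': array([[ 0.0147, -0.9719,  0.235 ,  0.2679],
       [-0.9999, -0.0147,  0.0015, -0.159 ],
       [ 0.002 , -0.235 , -0.972 ,  1.0144],
       [ 0.    ,  0.    ,  0.    ,  1.    ]])}
wrist {'fx': 306.5774332919794, 'fy': 306.5774332919794, 'cx': 324.10007925793025, 'cy': 200.30468359677047, 'tool_from_camera': array([[-0.0003,  0.9525,  0.3047, -0.0835],
       [ 0.0002, -0.3047,  0.9525, -0.1533],
       [ 1.    ,  0.0003, -0.0001,  0.0014],
       [ 0.    ,  0.    ,  0.    ,  1.    ]])}
```

View pics/scene0.png

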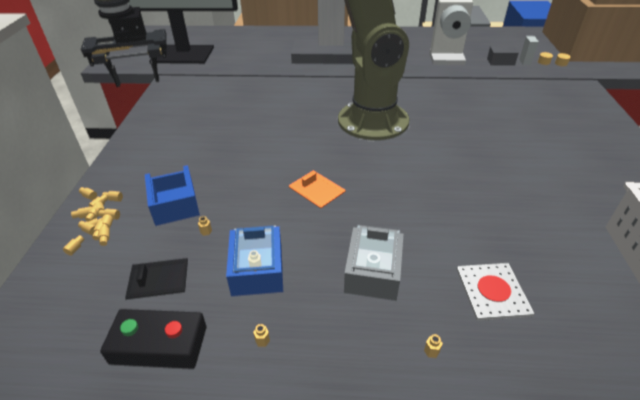

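View pics/top0.png

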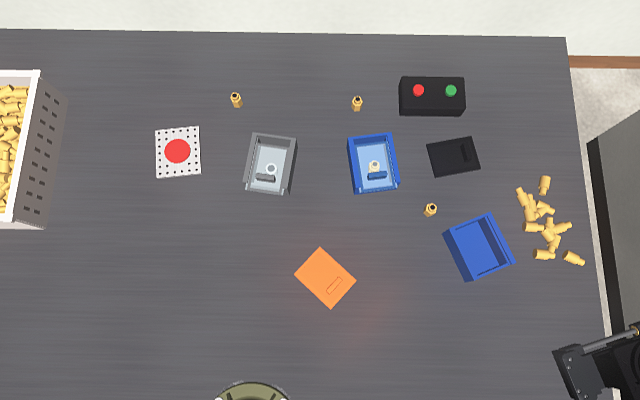

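The scene picture shows the lidded blue box at (255,260), with the lid bar at (255,233) and the fitting seen through the lid. The red pad is at (494,288), and the grey box and an open blue box are look-alikes. The top picture has the blue box at (373,163) and the pad at (177,151). In top, left is +y, so (373,163) is the leftmost blue box. Next I'll look at enlarged crops.

```bash
cat > h.py <<'E'
import numpy as np,cv2
from scipy.spatial.transform import Rotation as R
np.set_printoptions(precision=4,suppress=True)
from plant import ctrl
def wT(state=None):
    s=state or ctrl.get_state();T=np.eye(4);T[:3,:3]=R.from_quat(s["eef_rot"]).as_matrix();T[:3,3]=s["ee_pos"];return T
def ray(p,T,uv):
    d=np.array([(uv[0]-p["cx"])/p["fx"],(uv[1]-p["cy"])/p["fy"],1.]);return T[:3,3],T[:3,:3]@d
def atz(p,T,uv,z):
    o,d=ray(p,T,uv);return o+d*(z-o[2])/d[2]
def tri(rs):
    A=np.zeros((3,3));b=np.zeros(3)
    for o,d in rs:
        d=d/np.linalg.norm(d);P=np.eye(3)-np.outer(d,d);A+=P;b+=P@o
    x=np.linalg.solve(A,b)
    return x,[np.linalg.norm(np.cross(x-o,d/np.linalg.norm(d))) for o,d in rs]
def cam(n): p=ctrl.camera_params(n); return p,p.get("world_from_camera")
E
python3 - <<'E'
import cv2,numpy as np
t=cv2.imread("pics/top0.png");s=cv2.imread("pics/scene0.png")
def c(i,x,y):
    o=cv2.resize(i[y:y+75,x:x+100],(400,300),interpolation=cv2.INTER_CUBIC)
    for k in range(0,100,20): cv2.putText(o,str(x+k),(k*4,8),0,.3,(0,255,255));cv2.line(o,(k*4,0),(k*4,4),(0,255,255))
    for k in range(0,75,20): cv2.putText(o,str(y+k),(0,k*4+4),0,.3,(0,255,255))
    return o
cv2.imwrite("pics/crop0.png",np.vstack([np.hstack([c(t,330,125),c(s,205,220)]),np.hstack([c(t,130,115),c(s,445,250)])]))
E
```

```text
(no output)
```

View pics/crop0.png

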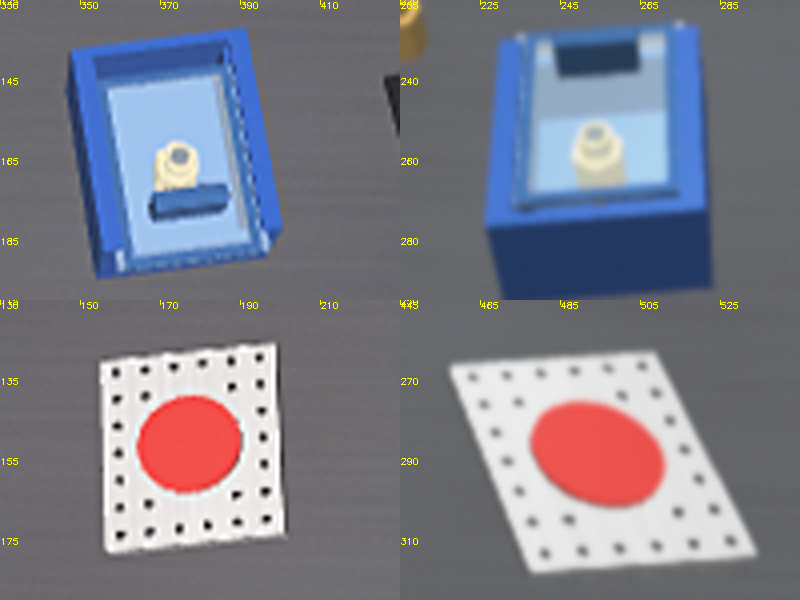

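Crops: pad centre is at top (177.5,151) and scene (494.3,288.5). The fitting's top hole is at top (375,164) and scene (253.8,253). The bar's upper edges are visible in both.

```bash
python3 - <<'E'
from h import *
pt,Tt=cam("top");ps,Ts=cam("scene")
def t(n,a,b): print(n,*tri([ray(pt,Tt,a),ray(ps,Ts,b)]))
T=lambda X,Y,x,y:(x+X/4,y+Y/4)
t("pad",(177.5,151),(494.3,288.5))
t("fit top",(375,164),(253.8,253))
# bar +x top edge: left/right in world
t("bar +y",T(150,202,330,125),T(640-400,40,205,220))
t("bar -y",T(228,186,330,125),T(555-400,43,205,220))
t("far +y box",T(68,50,330,125),T(712-400,208,205,220))
t("far -y box",T(247,28,330,125),T(486-400,222,205,220))
for n,a in(("far+y",(68,50)),("far-y",(247,28)),("near-y",(283,232))): print(n,atz(pt,Tt,T(*a,330,125),.064))
for n,a in(("far+y",(712-400,208)),("far-y",(486-400,222)),("near-y",(500-400,38)),("near+y",(700-400,25))): print("s",n,atz(ps,Ts,T(*a,205,220),.064))
for a in((101,362),(277,344),(285,535),(108,552)): print("plate",atz(pt,Tt,T(a[0],a[1]-300,130,115),.010))
W=wT();print(W, R.from_matrix(W[:3,:3]).as_rotvec())
E
```

```text
pad [0.6474 0.2177 0.0091] [np.float64(0.00019162078573909972), np.float64(0.0001916207857390854)]
fit top [ 0.6075 -0.2717  0.0462] [np.float64(0.0006803417331331658), np.float64(0.0006803417331331589)]
bar +y [ 0.5689 -0.2508  0.0759] [np.float64(0.000455593512281275), np.float64(0.0004555935122812467)]
bar -y [ 0.5775 -0.2944  0.0807] [np.float64(0.0012423473600859148), np.float64(0.001242347360085914)]
far +y box [ 0.6677 -0.203   0.062 ] [np.float64(0.0012463253399379332), np.float64(0.0012463253399379423)]
far -y box [ 0.6827 -0.3105  0.0638] [np.float64(0.0008526909667158916), np.float64(0.0008526909667159232)]
far+y [ 0.6671 -0.2042  0.064 ]
far-y [ 0.6828 -0.3114  0.064 ]
near-y [ 0.5557 -0.3296  0.064 ]
s far+y [ 0.6693 -0.2015  0.064 ]
s far-y [ 0.6829 -0.3096  0.064 ]
s near-y [ 0.5589 -0.3286  0.064 ]
s near+y [ 0.5446 -0.2224  0.064 ]
plate [0.7012 0.2788 0.01  ]
plate [0.7152 0.1685 0.01  ]
plate [0.5883 0.1528 0.01  ]
plate [0.5757 0.2608 0.01  ]
[[-0.9505 -0.0006  0.3106  0.2017]
 [-0.3106  0.0016 -0.9505 -0.6174]
 [ 0.0001 -1.     -0.0017  0.2296]
 [ 0.      0.      0.      1.    ]] [-0.327   2.0528 -2.0493]
```

Call:
apply_moves(deltas=[[[0,0,0],[0,-10,0],1],[[0,0,0],[0,-10,0],1],[[0,0,0],[0,-10,0],1],[[0,0,0],[0,-10,0],1],[[0,0,0],[0,-10,0],1]])

```text
clock: 0.72
ee_pos: [0.2017, -0.6176, 0.2299]
eef_rot: [-0.397, 0.585, -0.584, 0.398]
wrist_force: [0.8, 0.3, 0.2]
opening: 0.0871
```

Call:
apply_moves(deltas=[[[0,0,0],[0,-10,0],1],[[0,0,0],[0,-10,0],1],[[0,0,0],[0,-10,0],1],[[0,0,0],[0,0,0],1]])

```text
clock: 1.23
ee_pos: [0.2017, -0.6176, 0.23]
eef_rot: [-0.533, 0.464, -0.464, 0.534]
wrist_force: [0.1, 0.2, 0.2]
opening: 0.0868
```

```bash
cat >> h.py <<'E'
def togo(p,yaw=None):
    W=wT();d=W[:3,:3].T@(np.array(p)-W[:3,3])*100
    y=np.degrees(np.arctan2(W[1,2],W[0,2]));print("pos",W[:3,3],"yaw",y,"tilt y",W[:3,1],"| cm to go",d, "" if yaw is None else f"turn about y {-(yaw-y):.2f}")
E
python3 - <<'E'
from h import *
print(ctrl.get_state()["clock"]);togo([.567,-.255,.19],7.9)
pt,Tt=cam("top")
for n,a in(("orange",[(356,277),(319,247),(294,276)]),("decoy",[(430,210)]),("openbox",[(443,235),(472,281)])):
    for u in a: print(n,atz(pt,Tt,u,0.005))
E
```

```text
1.225
pos [ 0.2017 -0.6176  0.23  ] yaw 7.9828777170072875 tilt y [-0.0001  0.001  -1.    ] | cm to go [-30.835    4.028   41.2118] turn about y 0.08
orange [ 0.3422 -0.2292  0.005 ]
orange [ 0.4116 -0.1412  0.005 ]
orange [ 0.3423 -0.0839  0.005 ]
decoy [ 0.5061 -0.4096  0.005 ]
openbox [ 0.445  -0.4382  0.005 ]
openbox [ 0.3369 -0.5006  0.005 ]
```

Call:
apply_moves(deltas=[[[-3,0.4,4],[0,0,0],1],[[-3.1,0.4,4.1],[0,0,0],1],[[-3.1,0.4,4.1],[0,0,0],1],[[-3.1,0.4,4.1],[0,0,0],1],[[-3.1,0.4,4.1],[0,0,0],1]])

```text
clock: 1.85
ee_pos: [0.3831, -0.4353, 0.2104]
eef_rot: [0.533, -0.464, 0.465, -0.533]
wrist_force: [0.7, 0.4, 0.4]
opening: 0.0871
```

Call:
apply_moves(deltas=[[[-3.1,0.4,4.2],[0,0,0],1],[[-3.1,0.4,4.2],[0,0,0],1],[[-3.1,0.4,4.2],[0,0,0],1],[[-3.1,0.4,4.2],[0,0,0],1],[[-3.1,0.4,4.1],[0,0,0],1]])

```text
clock: 2.48
ee_pos: [0.5682, -0.2527, 0.1903]
eef_rot: [0.533, -0.465, 0.465, -0.533]
wrist_force: [-0.2, -0.7, 0.4]
opening: 0.0871
```

Call:
apply_moves(deltas=[[[0,0,0],[0,0,0],1],[[0,0,0],[0,0,0],1]])

```text
clock: 2.72
ee_pos: [0.5668, -0.2542, 0.1902]
eef_rot: [0.534, -0.464, 0.464, -0.533]
wrist_force: [-0.1, -1.3, -0.2]
opening: 0.0871
```

```bash
python3 - <<'E'
from h import *
togo([.567,-.255,.19],7.9);print(ctrl.get_state()["clock"])
np.save("W1.npy",wT())
f=ctrl.grab_frame("wrist")[:,:,::-1];cv2.imwrite("pics/w1.png",f)
E
```

```text
pos [ 0.5668 -0.2542  0.1902] yaw 7.98167877728393 tilt y [-0.0011 -0.0005 -1.    ] | cm to go [0.0813 0.0151 0.0085] turn about y 0.08
2.725
```

View pics/w1.png

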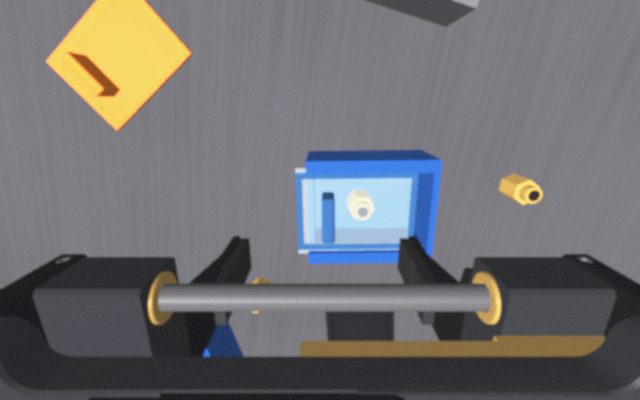

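The wrist view shows the bar as a vertical strip, about columns 322–335 and rows 193–245, parallel to the image columns. So the yaw matches to about a degree.

```bash
python3 - <<'E'
from h import *
p,_=cam("wrist");W=np.load("W1.npy");T=W@p["tool_from_camera"]
Wi=np.linalg.inv(W)
for n,u,z in(("bar+y top",(328,193),.083),("bar-y",(328,245),.06),("top-y",(328,242),.083),("box far+y",(437,159),.064),("near+y",(307,152),.064),("lid near+y",(298,170),.057),("lid near-y",(299,252),.057),("fit hole",(363,212),.047)):
    q=atz(p,T,u,z);print(n,q,"tool cm",(Wi@np.r_[q,1])[:3]*100)
pt,Tt=cam("top");ps,Ts=cam("scene")
# heights from wrist + scene + top
print(tri([ray(p,T,(328,193)),ray(pt,Tt,(330+150/4,125+205/4)),ray(ps,Ts,(265,230))]))
f=cv2.imread("pics/w1.png")[140:265,285:450];cv2.imwrite("pics/w1c.png",cv2.resize(f,None,fx=4.8,fy=4.8,interpolation=cv2.INTER_CUBIC))
E
```

```text
bar+y top [ 0.5687 -0.2476  0.083 ] tool cm [-0.6338 10.7145  0.2955]
bar-y [ 0.5779 -0.3089  0.06  ] tool cm [ 5.5615 13.0165  0.3507]
top-y [ 0.5755 -0.2947  0.083 ] tool cm [ 4.1285 10.7161  0.3153]
box far+y [ 0.6641 -0.207   0.064 ] tool cm [-3.3288 12.6021 10.3058]
near+y [ 0.5452 -0.2172  0.064 ] tool cm [-3.9665 12.6157 -1.6071]
lid near+y [ 0.5386 -0.2365  0.057 ] tool cm [-2.1468 13.3173 -2.5301]
lid near-y [ 0.5495 -0.3224  0.057 ] tool cm [ 6.5095 13.3203 -2.6491]
fit hole [ 0.6092 -0.2731  0.047 ] tool cm [ 2.4592 14.3113  3.9514]
(array([ 0.5682, -0.2506,  0.0747]), [np.float64(0.001138139525118309), np.float64(0.0009760288948495791), np.float64(0.00040953105729447215)])
```

View pics/w1c.png

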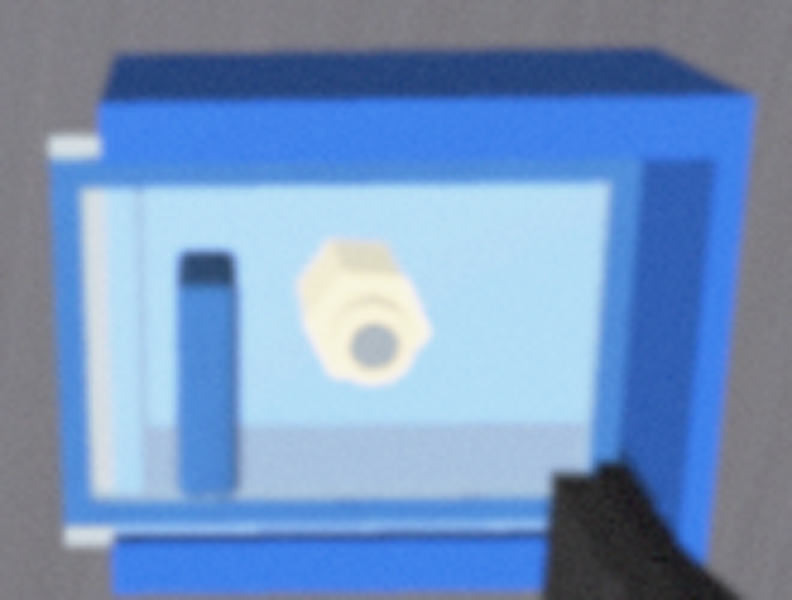

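The crop shows the bar's top face at columns ≈322–334 and rows ≈199–243. Its centre is about +2.1 cm in tool x and +0.33 cm in z. I'll move over it and descend.

Call:
apply_moves(deltas=[[[1.1,2.5,0.2],[0,0,0],1],[[1.0,2.5,0.13],[0,0,0],1],[[0,2.5,0],[0,0,0],0.8],[[0,2,0],[0,0,0],0.6],[[0,1,0],[0,0,0],0.5]], force=15)

```text
clock: 3.4
ee_pos: [0.5724, -0.2749, 0.0843]
eef_rot: [0.534, -0.464, 0.464, -0.533]
wrist_force: [-0.4, -0.2, 0.8]
opening: 0.065
```

Call:
apply_moves(deltas=[[[0,0.8,0],[0,0,0],0.5],[[0,0.4,0],[0,0,0],0.5],[[0,0,0],[0,0,0],0.5]])

```text
clock: 3.78
ee_pos: [0.5737, -0.2741, 0.0738]
eef_rot: [0.534, -0.463, 0.464, -0.534]
wrist_force: [-0.0, 0.5, -0.4]
opening: 0.0443
```

```bash
python3 - <<'E'
from h import *
togo([.571,-.2755,.068],7.9);s=ctrl.get_state();print(s["clock"],s["opening"],s["wrist_force"])
np.save("W2.npy",wT())
a=ctrl.grab_frame("wrist")[60:400,80:560,::-1];b=ctrl.grab_frame("scene")[190:310,180:330,::-1]
cv2.imwrite("pics/w2.png",a);cv2.imwrite("pics/s2.png",b)
b=cv2.resize(b,(320,256),interpolation=cv2.INTER_CUBIC)
o=np.zeros((340,800,3),np.uint8);o[:,:480]=a;o[:256,480:]=b;cv2.imwrite("pics/c2.png",o)
E
```

```text
pos [ 0.5737 -0.2741  0.0738] yaw 8.101899325742426 tilt y [ 0.0003 -0.0003 -1.    ] | cm to go [ 0.0987  0.5785 -0.2827] turn about y 0.20
3.775 0.04429597120473469 [-0.0309  0.4656 -0.3978]
```

View pics/c2.png

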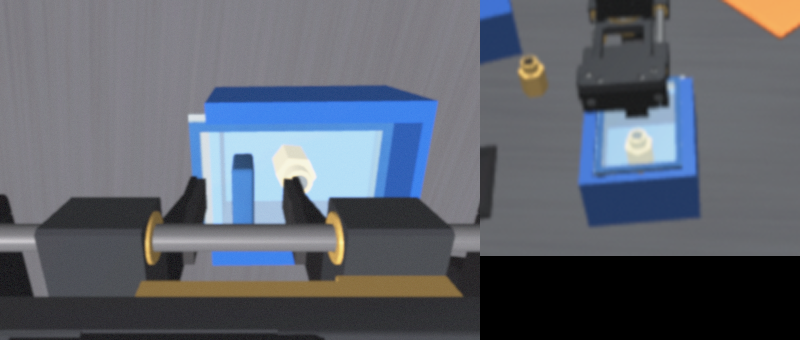

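The picture shows the bar centred between the fingers (bar column 242, fingers at 195 and 292 in the crop). I'll descend 5 mm more and close.

Call:
apply_moves(deltas=[[[0,0.3,0],[0,0,0],0.5],[[0,0.2,0],[0,0,0],0.3],[[0,0,0],[0,0,0],0],[[0,0,0],[0,0,0],0],[[0,0,0],[0,0,0],0]], force=20)

```text
clock: 4.5
ee_pos: [0.5735, -0.2742, 0.0686]
eef_rot: [0.534, -0.463, 0.463, -0.534]
wrist_force: [-0.8, 0.3, 1.6]
opening: 0.0118
```

Call:
apply_moves(deltas=[[[0,0,0],[0,0,0],0],[[0,0,0],[0,0,0],0]])

```text
clock: 4.75
ee_pos: [0.5735, -0.2742, 0.0686]
eef_rot: [0.534, -0.463, 0.464, -0.534]
wrist_force: [0.1, -0.3, 0.6]
opening: 0.0113
```

Call:
apply_moves(deltas=[[[0,0,-0.7],[0,0,0],0],[[0,0,-1.2],[0,0,0],0],[[0,0,-1.2],[0,0,0],0],[[0,0,-1.2],[0,0,0],0],[[0,0,-1.2],[0,0,0],0]])

```text
clock: 5.38
ee_pos: [0.5179, -0.2822, 0.0686]
eef_rot: [0.534, -0.464, 0.464, -0.534]
wrist_force: [0.7, -0.7, -1.4]
opening: 0.0119
```

Call:
apply_moves(deltas=[[[0,0,-1.5],[0,0,0],0],[[0,0,-1.5],[0,0,0],0],[[0,0,-1.5],[0,0,0],0],[[0,0,-1.5],[0,0,0],0],[[0,0,-1.5],[0,0,0],0]])

```text
clock: 6.0
ee_pos: [0.4433, -0.2925, 0.0683]
eef_rot: [0.534, -0.464, 0.463, -0.534]
wrist_force: [-0.2, 0.6, -1.1]
opening: 0.0116
```

Call:
apply_moves(deltas=[[[0,0,-1],[0,0,0],0],[[0,0,-1],[0,0,0],0],[[0,0,0],[0,0,0],0]])

```text
clock: 6.38
ee_pos: [0.4242, -0.2956, 0.0686]
eef_rot: [0.534, -0.464, 0.464, -0.534]
wrist_force: [0.3, 0.2, -0.8]
opening: 0.0117
```

```bash
python3 - <<'E'
from h import *
togo([.43,-.305,.0166],7.9);s=ctrl.get_state();print(s["clock"],s["opening"],s["wrist_force"])
np.save("W3.npy",wT())
a=ctrl.grab_frame("wrist")[60:400,80:560,::-1];b=ctrl.grab_frame("scene")[150:310,130:330,::-1]
b=cv2.resize(b,(320,256),interpolation=cv2.INTER_CUBIC)
o=np.zeros((340,800,3),np.uint8);o[:,:480]=a;o[:256,480:]=b;cv2.imwrite("pics/c3.png",o)
E
```

```text
pos [ 0.4242 -0.2956  0.0686] yaw 8.045119689174049 tilt y [-0.0003 -0.0004 -1.    ] | cm to go [1.0118 5.1956 0.44  ] turn about y 0.15
6.375 0.01170256723310075 [ 0.3112  0.2089 -0.7975]
```

View pics/c3.png

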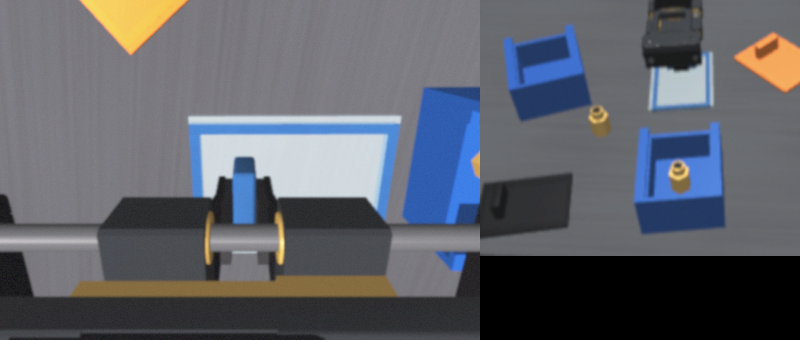

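The lid is clear of the grooves and level in the grip, with a gap to the box. The fitting is still standing in the box and the orange lid is well away. I'll lower it straight down.

Call:
apply_moves(deltas=[[[0.2,1,0],[0,0,0],0],[[0.2,1.3,0],[0,0,0],0],[[0.1,1.3,0],[0,0,0],0],[[0,0.9,0],[0,0,0],0],[[0,0.3,0],[0,0,0],0]])

```text
clock: 7.1
ee_pos: [0.4252, -0.2997, 0.0195]
eef_rot: [-0.534, 0.464, -0.463, 0.534]
wrist_force: [-0.0, 0.1, -1.1]
opening: 0.0122
```

Call:
apply_moves(deltas=[[[0,0.2,0],[0,0,0],0],[[0,0.1,0],[0,0,0],0],[[0,0,0],[0,0,0],0]])

```text
clock: 7.48
ee_pos: [0.4258, -0.3003, 0.0178]
eef_rot: [0.534, -0.463, 0.464, -0.534]
wrist_force: [0.3, -0.4, -0.9]
opening: 0.0121
```

Call:
apply_moves(deltas=[[[0,0.1,0],[0,0,0],0],[[0,0,0],[0,0,0],0]])

```text
clock: 7.72
ee_pos: [0.4256, -0.3003, 0.0166]
eef_rot: [0.534, -0.463, 0.464, -0.534]
wrist_force: [-0.1, -0.4, -1.6]
opening: 0.0119
```

Call:
apply_moves(deltas=[[[0,0.1,0],[0,0,0],0],[[0,0,0],[0,0,0],0]])

```text
clock: 7.98
ee_pos: [0.4257, -0.3003, 0.0165]
eef_rot: [0.534, -0.464, 0.463, -0.534]
wrist_force: [-2.7, 0.9, 7.3]
opening: 0.0116
```

Contact at 7 N. I'll open the fingers and rise.

Call:
apply_moves(deltas=[[[0,0,0],[0,0,0],0.4],[[0,0,0],[0,0,0],0.4],[[0,0,0],[0,0,0],0.4],[[0,-1,0],[0,0,0],0.4],[[0,-3,0],[0,0,0],0.5]])

```text
clock: 8.6
ee_pos: [0.4246, -0.2994, 0.0551]
eef_rot: [-0.534, 0.465, -0.462, 0.534]
wrist_force: [0.8, -0.5, 0.6]
opening: 0.0388
```

Call:
apply_moves(deltas=[[[0,-5,0],[0,0,0],0.7],[[0,-5,0],[0,0,0],0.7],[[0,-2,0],[0,0,0],0.7]])

```text
clock: 8.98
ee_pos: [0.4273, -0.301, 0.1798]
eef_rot: [0.534, -0.461, 0.466, -0.534]
wrist_force: [0.2, 0.6, 0.1]
opening: 0.0592
```

```bash
python3 - <<'E'
from h import *
togo([.608,-.25,.18],7.9);print(ctrl.get_state()["clock"])
E
```

```text
pos [ 0.4273 -0.301   0.1798] yaw 8.11135194920165 tilt y [ 0.0044 -0.0041 -1.    ] | cm to go [-2.4992  0.0359 18.6137] turn about y 0.21
8.975
```

Call:
apply_moves(deltas=[[[-0.5,0,3.7],[0,0,0],0.7],[[-0.5,0,3.7],[0,0,0],0.7],[[-0.5,0,3.7],[0,0,0],0.7],[[-0.5,0,3.7],[0,0,0],0.7],[[-0.5,0,3.7],[0,0,0],0.7]])

```text
clock: 9.6
ee_pos: [0.6064, -0.2492, 0.1762]
eef_rot: [-0.534, 0.463, -0.464, 0.534]
wrist_force: [0.5, -0.3, -0.3]
opening: 0.0608
```

Call:
apply_moves(deltas=[[[0,0,0],[0,0,0],0.7],[[0,0,0],[0,0,0],0.7]])

```text
clock: 9.85
ee_pos: [0.6046, -0.2498, 0.1757]
eef_rot: [0.534, -0.464, 0.463, -0.534]
wrist_force: [0.3, -0.1, -0.4]
opening: 0.0605
```

```bash
python3 - <<'E'
from h import *
togo([.608,-.272,.021],7.9);s=ctrl.get_state();print(s["clock"],s["opening"])
np.save("W4.npy",wT())
f=ctrl.grab_frame("wrist")[:,:,::-1];cv2.imwrite("pics/w4.png",f)
a=cv2.resize(f[145:265,250:410],(800,600),interpolation=cv2.INTER_CUBIC);cv2.imwrite("pics/c4.png",a)
E
```

```text
pos [ 0.6046 -0.2498  0.1757] yaw 8.081327645455893 tilt y [-0.0009 -0.0005 -1.    ] | cm to go [ 2.2355 15.4667  0.0405] turn about y 0.18
9.85 0.060530863542821674
```

View pics/c4.png

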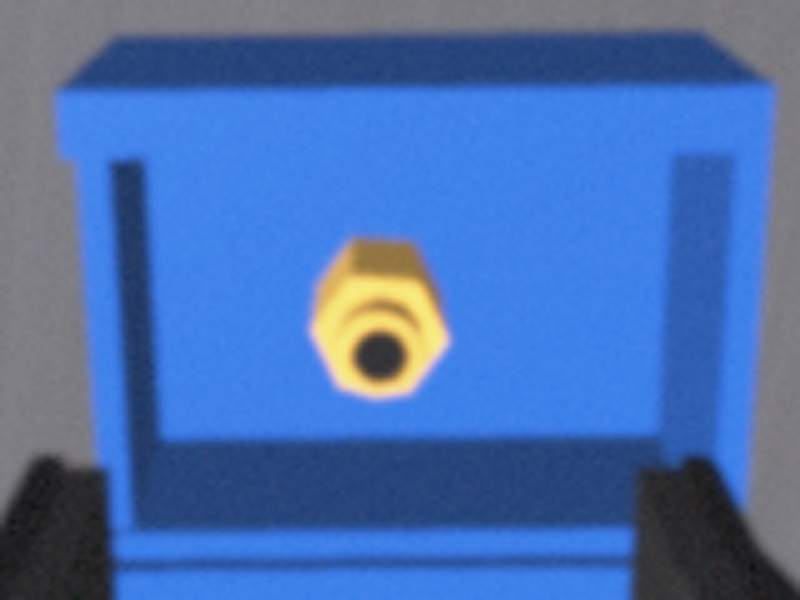

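The crop shows the fitting's hole at wrist pixel (326,216.2). The hexagon's corners lie about 5° off the jaw axis, so I need about −25° about y to grip on flats.

```bash
python3 - <<'E'
from h import *
p,_=cam("wrist");r=[]
pt,Tt=cam("top");ps,Ts=cam("scene")
for n,u in(("W1",(362.9,211.9)),("W4",(326,216.2))):
    T=np.load(n+".npy")@p["tool_from_camera"];r.append(ray(p,T,u));print(atz(p,T,u,.047))
print(tri(r));q,e=tri(r+[ray(pt,Tt,(375,164)),ray(ps,Ts,(253.8,253))]);print(q,e)
T=np.load("W4.npy")@p["tool_from_camera"]
P=[atz(p,T,(250+a/5,145+b/5),.035)[:2] for a,b in((312,328),(345,280),(425,280),(448,340),(410,392),(335,388))]
P=np.array(P);c=P.mean(0);print("hex c",c,"corner angs mod60",np.degrees(np.arctan2(*(P-c).T[::-1]))%60, np.linalg.norm(P-c,axis=1))
togo([*atz(p,T,(326,216.2),.047)[:2],.021],33)
E
```

```text
[ 0.6091 -0.273   0.047 ]
[ 0.6092 -0.2732  0.047 ]
(array([ 0.6092, -0.2733,  0.0464]), [np.float64(8.9007964973243e-05), np.float64(8.900796497327935e-05)])
[ 0.6084 -0.2722  0.0474] [np.float64(0.000873676072955305), np.float64(0.0011022424224377508), np.float64(0.0011606856691198), np.float64(0.0014905789012294765)]
hex c [ 0.6091 -0.2732] corner angs mod60 [1.6926 8.4142 0.1111 3.7729 5.193  0.0296] [0.0138 0.0137 0.015  0.0141 0.014  0.0147]
pos [ 0.6042 -0.2504  0.1757] yaw 8.027760316665766 tilt y [-0.0009 -0.0009 -1.    ] | cm to go [ 2.32   15.4726  0.1852] turn about y -24.97
```

Call:
apply_moves(deltas=[[[1.2,1,0.1],[0,0,0],0.6],[[1.1,1,0.1],[0,0,0],0.6],[[0,1,0],[0,-8,0],0.6],[[0,1,0],[0,-8,0],0.6],[[0,1,0],[0,-9,0],0.6]])

```text
clock: 10.52
ee_pos: [0.6097, -0.2734, 0.1241]
eef_rot: [0.623, -0.336, 0.335, -0.622]
wrist_force: [0.3, 0.7, -0.6]
opening: 0.0524
```

Call:
apply_moves(deltas=[[[0,2,0],[0,0,0],0.55],[[0,2,0],[0,0,0],0.55],[[0,0,0],[0,0,0],0.55],[[0,0,0],[0,0,0],0.55]])

```text
clock: 11.02
ee_pos: [0.6107, -0.2719, 0.0856]
eef_rot: [-0.622, 0.337, -0.337, 0.622]
wrist_force: [0.2, -0.2, -0.2]
opening: 0.0483
```

```bash
python3 - <<'E'
from h import *
togo([.6092,-.2732,.021],33.2);s=ctrl.get_state();print(s["clock"],s["opening"])
E
```

```text
pos [ 0.6107 -0.2719  0.0856] yaw 33.06236109051166 tilt y [ 0.0002 -0.0001 -1.    ] | cm to go [ 0.0257  6.4649 -0.2026] turn about y -0.14
11.025 0.04825582680810204
```

Call:
apply_moves(deltas=[[[0,1.5,-0.15],[0,0,0],0.55],[[0,1.5,0],[0,0,0],0.55],[[0,1.5,0],[0,0,0],0.55],[[0,1.2,0],[0,0,0],0.55],[[0,0.7,0],[0,0,0],0.55]])

```text
clock: 11.65
ee_pos: [0.6088, -0.2725, 0.0203]
eef_rot: [0.622, -0.337, 0.336, -0.622]
wrist_force: [-0.5, 0.0, -0.1]
opening: 0.0478
```

Call:
apply_moves(deltas=[[[0,0,0],[0,0,0],0.35],[[0,0,0],[0,0,0],0.2],[[0,0,0],[0,0,0],0],[[0,0,0],[0,0,0],0],[[0,0,0],[0,0,0],0]], force=15)

```text
clock: 12.28
ee_pos: [0.6097, -0.2729, 0.0222]
eef_rot: [0.622, -0.336, 0.337, -0.622]
wrist_force: [0.3, 0.3, 2.6]
opening: 0.0244
```

Call:
apply_moves(deltas=[[[0,0,0],[0,0,0],0],[[0,0,0],[0,0,0],0]])

```text
clock: 12.52
ee_pos: [0.6097, -0.2729, 0.0222]
eef_rot: [0.622, -0.337, 0.337, -0.622]
wrist_force: [-0.3, 0.5, 4.3]
opening: 0.0246
```

The opening is 24.5 mm, so the jaws are on the flats. I'll lift.

Call:
apply_moves(deltas=[[[0,-0.5,0],[0,0,0],0],[[0,-1,0],[0,0,0],0],[[0,-2,0],[0,0,0],0],[[0,-2.5,0],[0,0,0],0],[[0,-2.5,0],[0,0,0],0]], force=20)

```text
clock: 13.15
ee_pos: [0.6095, -0.2727, 0.1087]
eef_rot: [-0.622, 0.336, -0.337, 0.622]
wrist_force: [1.0, 0.8, -1.4]
opening: 0.0245
```

Call:
apply_moves(deltas=[[[0,-2,0],[0,0,0],0],[[0,-1.5,0],[0,0,0],0],[[0,0,0],[0,0,0],0],[[0,0,0],[0,0,0],0]])

```text
clock: 13.65
ee_pos: [0.6086, -0.2726, 0.1406]
eef_rot: [0.622, -0.337, 0.336, -0.622]
wrist_force: [-0.5, -0.3, -1.0]
opening: 0.0243
```

```bash
python3 - <<'E'
from h import *
pt,Tt=cam("top");ps,Ts=cam("scene")
A,B=atz(pt,Tt,(177.5,151),.014),atz(ps,Ts,(494.3,288.5),.014);print("pad",A,B)
m=(A+B)/2
togo([m[0],m[1],.142],33);s=ctrl.get_state();print(s["clock"],s["opening"],s["wrist_force"])
E
```

```text
pad [0.6455 0.2157 0.014 ] [0.6512 0.2158 0.014 ]
pos [ 0.6086 -0.2726  0.1406] yaw 33.09425235536891 tilt y [-0.0015  0.0005 -1.    ] | cm to go [-38.7467  -0.1227  29.9917] turn about y 0.09
13.65 0.024330051686245677 [-0.4715 -0.3146 -1.0373]
```

Call:
apply_moves(deltas=[[[-2,0,1.7],[0,0,0],0],[[-4,0,3.4],[0,0,0],0],[[-4,0,3.4],[0,0,0],0],[[-4,0,3.4],[0,0,0],0],[[-4,0,3.4],[0,0,0],0]])

```text
clock: 14.28
ee_pos: [0.6385, -0.0369, 0.1403]
eef_rot: [0.622, -0.338, 0.336, -0.621]
wrist_force: [1.0, 0.6, -1.0]
opening: 0.0244
```

Call:
apply_moves(deltas=[[[-4,0,3.4],[0,0,0],0],[[-4,0,3.4],[0,0,0],0],[[-4,0,3.4],[0,0,0],0],[[-3,0,2.8],[0,0,0],0],[[-1.5,0,1.7],[0,0,0],0]])

```text
clock: 14.9
ee_pos: [0.6708, 0.1837, 0.14]
eef_rot: [0.622, -0.337, 0.335, -0.622]
wrist_force: [0.9, 0.0, -1.2]
opening: 0.0246
```

Call:
apply_moves(deltas=[[[0,0,0],[0,0,0],0],[[0,0,0],[0,0,0],0],[[0,0,0],[0,0,0],0]])

```text
clock: 15.28
ee_pos: [0.6724, 0.1778, 0.1411]
eef_rot: [0.622, -0.338, 0.338, -0.621]
wrist_force: [-0.4, -1.4, -1.1]
opening: 0.0246
```

```bash
python3 - <<'E'
from h import *
togo([.6483,.2158,.14],33);s=ctrl.get_state();print(s["clock"],s["opening"])
np.save("W5.npy",wT())
f=ctrl.grab_frame("wrist")[:,:,::-1];cv2.imwrite("pics/w5.png",f)
m=((f[:,:,2]>180)&(f[:,:,1]<110)&(f[:,:,0]<110)).astype(np.uint8)
n,l,st,c=cv2.connectedComponentsWithStats(m);i=1+st[1:,4].argmax();print(st[i],c[i])
k,_=cv2.findContours((l==i).astype(np.uint8),0,1)
print(cv2.fitEllipse(cv2.convexHull(max(k,key=len))))
p,_=cam("wrist");T=wT()@p["tool_from_camera"];H=cv2.convexHull(max(k,key=len))[:,0]
Q=np.array([atz(p,T,u,.014)[:2] for u in H]);print(cv2.minEnclosingCircle(Q.astype(np.float32)))
cv2.imwrite("pics/c5.png",f)
E
```

```text
pos [0.6724 0.1778 0.1411] yaw 32.950051151356156 tilt y [-0.0005 -0.0014 -1.    ] | cm to go [-4.4991  0.1054  0.0456] turn about y -0.05
15.275 0.024605417183739025
[ 292  112   67   68 3598] [324.9928 145.3605]
((324.9965515136719, 145.3285675048828), (67.16605377197266, 67.7823486328125), 9.299089431762695)
((0.6476578712463379, 0.21544882655143738), 0.030787339434027672)
```

View pics/c5.png

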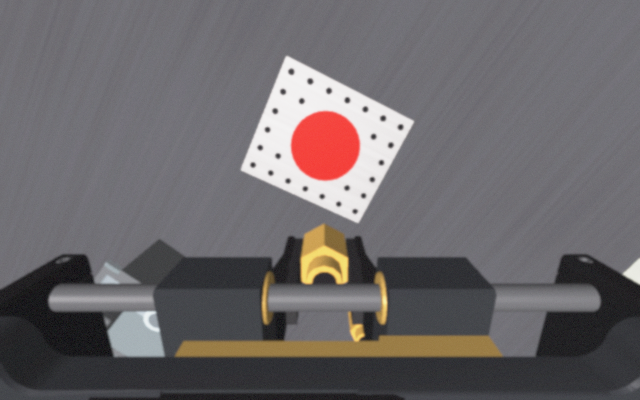

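The picture shows the full red pad with centre (325,145), which gives (0.6477, 0.2154) and agrees with the other cameras. The fitting is upright in the jaws.

Call:
apply_moves(deltas=[[[-1.5,0,0.05],[0,0,0],0],[[-1.5,0,0],[0,0,0],0],[[-1.4,0,0],[0,0,0],0],[[0,2,0],[0,0,0],0],[[0,2.5,0],[0,0,0],0]])

```text
clock: 15.95
ee_pos: [0.6488, 0.2171, 0.0954]
eef_rot: [0.622, -0.336, 0.337, -0.622]
wrist_force: [-0.3, -1.4, -1.4]
opening: 0.0245
```

Call:
apply_moves(deltas=[[[0,2.5,0],[0,0,0],0],[[0,2,0],[0,0,0],0],[[0,1,0],[0,0,0],0],[[0,0.5,0],[0,0,0],0],[[0,0,0],[0,0,0],0]])

```text
clock: 16.58
ee_pos: [0.6488, 0.2174, 0.0368]
eef_rot: [-0.622, 0.337, -0.337, 0.622]
wrist_force: [-0.2, -1.1, -0.5]
opening: 0.0239
```

```bash
python3 - <<'E'
from h import *
togo([.6477,.2154,.0312],33);s=ctrl.get_state();print(s["clock"],s["wrist_force"])
E
```

```text
pos [0.6488 0.2174 0.0368] yaw 33.09379170413564 tilt y [ 0.0004  0.0001 -1.    ] | cm to go [ 0.1019  0.5558 -0.2033] turn about y 0.09
16.575 [-0.2499 -1.0559 -0.45  ]
```

Call:
apply_moves(deltas=[[[0.1,0.2,-0.2],[0,0,0],0],[[0,0.15,0],[0,0,0],0],[[0,0,0],[0,0,0],0]])

```text
clock: 16.95
ee_pos: [0.6476, 0.2152, 0.0332]
eef_rot: [-0.622, 0.337, -0.337, 0.622]
wrist_force: [0.1, 0.1, -0.7]
opening: 0.0245
```

Call:
apply_moves(deltas=[[[0,0.1,0],[0,0,0],0],[[0,0,0],[0,0,0],0]])

```text
clock: 17.2
ee_pos: [0.6474, 0.2153, 0.032]
eef_rot: [0.622, -0.337, 0.337, -0.622]
wrist_force: [0.5, 0.2, -1.0]
opening: 0.0244
```

Call:
apply_moves(deltas=[[[0,0.1,0],[0,0,0],0],[[0,0,0],[0,0,0],0]])

```text
clock: 17.45
ee_pos: [0.6475, 0.2154, 0.0312]
eef_rot: [-0.622, 0.337, -0.337, 0.622]
wrist_force: [-0.1, -0.3, 1.3]
opening: 0.0244
```

Contact (force −1.0 → +1.3 N). I'll nudge 0.3 mm, release and rise.

Call:
apply_moves(deltas=[[[0,0.03,0],[0,0,0],0],[[0,0,0],[0,0,0],0.35],[[0,0,0],[0,0,0],0.5],[[0,0,0],[0,0,0],0.5],[[0,0,0],[0,0,0],0.6]])

```text
clock: 18.08
ee_pos: [0.6474, 0.2153, 0.0306]
eef_rot: [0.622, -0.337, 0.337, -0.622]
wrist_force: [0.2, -0.4, -1.1]
opening: 0.0472
```

Call:
apply_moves(deltas=[[[0,-0.5,0],[0,0,0],0.6],[[0,-1.5,0],[0,0,0],0.6],[[0,-3,0],[0,0,0],0.6],[[0,-4,0],[0,0,0],0.6],[[0,-4,0],[0,0,0],0.6]])

```text
clock: 18.7
ee_pos: [0.6476, 0.2156, 0.1632]
eef_rot: [-0.621, 0.337, -0.337, 0.622]
wrist_force: [0.8, -0.5, 0.5]
opening: 0.0523
```

Call:
apply_moves(deltas=[[[3,0,0],[0,0,0],0.6],[[3,0,0],[0,0,0],0.6],[[0,0,0],[0,0,0],0.6],[[0,0,0],[0,0,0],0.6]])

```text
clock: 19.2
ee_pos: [0.6798, 0.1662, 0.1615]
eef_rot: [-0.621, 0.337, -0.337, 0.622]
wrist_force: [-0.5, 0.6, 0.5]
opening: 0.0522
```

```bash
python3 - <<'E'
from h import *
s=ctrl.get_state();print(s["clock"],s["ee_pos"])
np.save("W6.npy",wT())
f=ctrl.grab_frame("wrist")[60:260,220:460,::-1];b=ctrl.grab_frame("scene")[:,:,::-1]
o=np.zeros((600,800,3),np.uint8);o[:300,:360]=cv2.resize(f,(360,300),interpolation=cv2.INTER_CUBIC)
o[:300,360:800]=cv2.resize(b[130:280,130:350],(440,300),interpolation=cv2.INTER_CUBIC)
o[300:,:400]=cv2.resize(b[245:320,440:540],(400,300),interpolation=cv2.INTER_CUBIC)
t=ctrl.grab_frame("top")[:,:,::-1];o[300:,400:]=cv2.resize(t[130:280,300:500],(400,300))
cv2.imwrite("pics/c6.png",o)
E
```

```text
19.2 [0.6798 0.1662 0.1615]
```

View pics/c6.png

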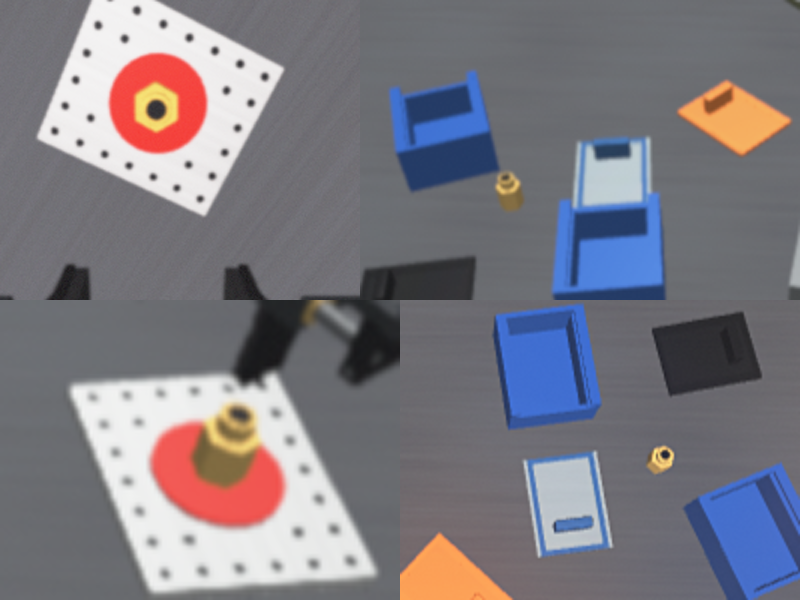

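The check picture shows the fitting upright and centred on the red pad, with its hole at (156,109) against the pad centre at (158,103) in the panel. The lid lies flat on the bench, bar up, clear of the box and the orange lid, and the gripper is away from everything.

```bash
python3 -c "
from plant import ctrl
print(ctrl.get_state()['wrist_force']);print(ctrl.job_done())"
```

```text
[-0.07908565  0.62867502  0.26931473]
the job is handed in; nothing more can be done
None
```

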